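# Clamp a lens block in the ratchet bench clamp and keep holding the trigger

### The job

Turn the clamp's selector knob to its drive position (pointer towards the jaw), then pump the trigger towards the grip post until the jaw's sprung pad presses the lens block against the fixed stop and is pushed in about half way, never all the way. Finish while still holding the trigger squeezed, clearly off its rest, with the pad in that state; do not push the jaw or the lens block by hand, and leave the other things on the table where they are.

Things in the scene. Friction and masses are not known exactly. Their poses are not given: they have to be found in the camera images.
- clamp: ratchet bench clamp, fixed: aluminium bed 100 x 390 x 12 mm with, in order along its +y: black grip post, black trigger, selector knob on the grey housing (56 mm wide, y -130 to 70, top z 75 mm), jaw with sprung pad, lens block, fixed stop. Origin on the table, at the middle of its width, y 135 mm from the post's end of the bed; z up, jaw moves along +y, x across
- stop_face (a point): middle of the fixed aluminium stop's face, clamp frame (0, 225, 35) mm; the stop is 70 mm wide, up to z 78 mm, its face looks to -y, towards jaw and lens block
- post_top (a point): top of the black grip post, clamp frame (0, -106, 172) mm; the post is fixed, 30 mm wide (x), 12 mm thick (y), and stands behind the trigger (-y side), which is pumped towards it
- selector (a joint): angle of the selector knob (rad), grows clockwise seen from above; detents at 0 release, 0.7 neutral, 1.4 drive (stop 1.43); let go within 0.25 of a detent it snaps there; turning takes under 0.1 N m. Starts in release or neutral. In drive the knob's white line points along the clamp's +y, to the jaw, at the largest white mark. Only in drive does the trigger move the jaw
- selector_grip (a point): on the selector's axis at the height to grip, clamp frame (0, 35, 109) mm. The knob is a black disc of 44 mm diameter (top at z 86 mm) with an upright grip bar 42 mm long, 14 mm thick, top at z 116 mm. The point's own x axis runs along the bar, towards its pointer end; z up
- trigger (a joint): trigger angle (rad): 0 released, upright; grows as its top is pushed to the clamp's -y (towards the post), stop 0.33. Springs back by itself (4 to 6 N at the push face); pushing takes up to 16 N. Drives the jaw 55 mm per rad. Teeth 5 mm apart: a stroke to 0.29 or more and full release bring the jaw 15 mm on; on release it may slip back up to 5 mm to the last tooth
- paddle: the trigger's black paddle, 36 mm wide (x), 10 mm thick (y), from the housing's slot up to z 172 mm, 90 mm from the knob. Origin on the hinge line (along x at clamp y -55, z 50 mm), z along the paddle, y its thickness
- paddle_push (a point): centre of the push face on the paddle's +y side (the side towards the knob and jaw), 91 mm from the hinge line, at z 141 mm when released; moves with the paddle
- jaw (a joint): travel of the jaw along +y (m) from its rearmost place, 0 to 0.09; starts between 0 and 0.03. With the block seated on the stop the pad begins to press at 0.060, and at 0.068 the pad is half pressed in
- jaw_head: the jaw's aluminium head, 50 mm wide, 20 mm thick, z 14 to 68 mm; it slides along +y on a steel toothed bar. Origin on the table plane at the head's centre
- plunger (a joint): how far the jaw's sprung pad is pushed in (m): 0 free, 0.016 all the way. It presses with 1.2 N + 0.8 N per mm
- pad: round rubber pad, 30 mm diameter, 4 mm thick, on a steel pin in front of the jaw head, centre at z 36 mm; the free gap between head and pad is 16 mm when not pressed. Origin at the centre of its back face, y towards the block
- lens_block: black cube-like lens block 50 x 50 x 46 mm with a 6 mm high dark steel lens ring on top, 200 to 420 g, stands loose on the clamp's bed (z 12 mm) between the pad and the fixed stop, 3 to 11 mm short of the stop. Origin at the centre of its underside
- lens_cap: bystander: black lens cap, 40 mm diameter, 9 mm high, origin under its centre
- bushing: bystander: steel bushing, 22 mm diameter, 20 mm high
- hex_key: bystander: dark L-shaped hex key, 110 x 37 mm, 6 mm thick
- eyepiece: bystander: black eyepiece tube standing upright, 44 mm diameter, 85 mm high
- vee_mount: bystander: aluminium fork-shaped mount, 50 x 50 x 52 mm
- screwdriver: bystander: black-handled screwdriver, 200 mm long, lying

How it is judged:
By the outcome, as a careful person would: the job done as asked, in the order asked, and still so for the second after the job is handed in, while the arm keeps its last pose, push and grip.
It also fails if it takes over 58 s, if anything falls off the work surface, if the arm or the gripper's body presses on something with over 40 N, if the wrist force passes 120 N, or if a joint passes its speed limit or range.

### The arm

A 6-joint arm with a two-finger parallel gripper is mounted at the origin on the work surface. World frame = base frame: x ahead of the robot, y to its left, z up, the work surface at z = 0. Lengths are in mm, angles in rad, forces in N, time in s.
With the tool pointing down it reaches from about 225 to 725 mm from the base axis. Payload 3.1 kg.
Tool frame: the origin (TCP) lies midway between the tips of the shut fingers; the grasp point (between the pads) lies 19 mm behind it; z points along the fingers, y is the line along which they close (so a half turn about z gives the same grasp; the last joint's range is limited). The gripper opens to 85 mm and grips with 20 to 120 N. Pads are 22 mm wide; open, the fingers measure 114 mm over their backs; the gripper's body (76 mm by 85 mm) begins 54 mm behind the grasp point. The pads swing forward as they close: fully open they stand 13 mm farther back than shut.
Start: joints at [1.036, 0.048, 0.099, 1.622, 0, 1.443], TCP at [207.734, 482.145, 231.312] pointing down, gripper open.
Joint ranges: [-2.91, 2.91], [-0.99, 1.94], [-1.21, 1.42], [-2.12, 2.29], [-1.49, 1.47], [-3.14, 3.14]. Speed limits (rad/s): [2.79, 2.79, 3.14, 3.14, 3.14, 3.14].

### API

Orientations are given as a unit quaternion [x, y, z, w].
In Python, from station import r gives the robot as it stands. The module is installed in compiled form; this text tells all that it offers.
- The arm moves only by the shell command python3 -m crank 'ROWS' [FORCE]. ROWS is JSON, a list of rows, each an object with "translation": the shift along the world's x, y, z in cm, a list of three; "angular": the turn, a rotation vector about the world's x, y, z in degrees, a list of three; "fingers": the gripper's target within -1 to 1 (shut at 1, half-way at 0, fully open at -1). A call has 1 to 20 rows; each row is the pose to reach, as a shift and turn from the pose commanded when the call began; what a row does not reach only later rows make up. A row lasts 1/12 s, in which the tool goes at most 41.7 mm and 7.16 degrees, less where a joint would pass 70% of its speed; a pose out of reach is approached as far as the arm can. A call with a gripper value outside its range is refused whole. The fingers move at their own pace and stop on an object; FORCE is the grip in N (left out, the last holds). Time passes only in rows, so rows that repeat a pose let the fingers close. It gives the time, the measured TCP pose, the force, the opening and the grip force at its end, in the units of the state.
- r.get_state(): the state, without advancing time (a new reading comes with each control period).
- r.read_camera(name): name is "scene" or "side" or "wrist"; returns the picture (420x560x3 uint8, blue, green, red); there is no depth.
- r.calibration(name): a dict with "fx", "fy", "cx", "cy" (pixels), "R" (3x3) and "t" (3): a world point X has camera coordinates R X + t; the wrist camera has in their place "T_tool_cam" (4x4, takes a point from camera to tool coordinates, whose origin is the TCP and whose axes are the flange's). Camera axes: x right, y down, z forward; pixel columns grow to the right and rows downward; lengths in mm; the calibration is good to about 2 mm. The wrist camera is an equidistant fisheye: a pixel r from the principal point sees the ray r / f radians off the axis. A picture is of the moment at which its call begins: read the wrist's pose just before it. calibration takes no time and is no camera call.
- r.hand_in(): hands the job in; it is judged then, once.
The state is a dict: "t": time; "qpos": joint angles; "qd": joint speeds; "effort": joint torques, N m; "position": TCP position; "orientation": TCP orientation; "contact_force": force on the tool from outside, world axes, zero at the start; "moment": the same for the moment, N m; "opening": finger opening in mm; "gripper_force": force on a finger pad.
Only numpy, scipy, OpenCV 4.12 (cv2) and the standard library are available. Lean on these libraries where they do the work, as an engineer would, in place of code of your own. Each camera call takes 0.05 s, during which the arm holds its last target. There are 200 camera calls.

## Working session

There is one attempt and no reset: what is moved stays moved. The work goes in short steps, Python scripts to look and compute and a shell command to move; the robot and the scene stay as the last step left them, time stands still between calls to the robot, and variables do not carry over. Pictures are saved under pics/ and viewed, at most 10 in all, crops included, and the job is handed in when it is done.

```bash
mkdir -p pics
python3 - <<'E'
from station import r
import cv2,json
for n in("scene","side"):
    cv2.imwrite(f"pics/{n}0.png",r.read_camera(n)); c=r.calibration(n); print(n,{k:(v.tolist() if hasattr(v,'tolist') else v) for k,v in c.items()})
print(r.get_state()); print(r.calibration("wrist"))
E
```

```text
scene {'fx': 494.31041231520356, 'fy': 494.31041231520356, 'cx': 284.08413024552993, 'cy': 209.23372170621113, 'R': [[-0.11719866594677578, 0.9930738158981107, 0.008298727484504274], [0.7925896655562222, 0.09856678621506394, -0.6017359975177735], [-0.5983862421160533, -0.06394517051974999, -0.7986519394663913]], 't': [144.88053974449713, -339.3140275451577, 1454.8070011329896]}
side {'fx': 482.8924174244284, 'fy': 482.8924174244284, 'cx': 287.3515848483297, 'cy': 206.9144042546413, 'R': [[0.850173238297483, -0.5264701552979377, -0.005885614949799039], [-0.4125557012189613, -0.6591893394227953, -0.6287027979761741], [0.3271135250559093, 0.5369344376848111, -0.7776233994380525]], 't': [-488.19805720639664, 244.15838220944082, 1079.524679687052]}
{'t': 0.1, 'qpos': array([1.03619778e+00, 4.87291274e-02, 9.77087428e-02, 1.62201515e+00,
       3.87413748e-05, 1.44300373e+00]), 'qd': array([ 0.0017509 , -0.00198905,  0.00329738,  0.00078066,  0.00118767,
        0.00243973]), 'effort': array([ 2.33907725e-03, -3.39850831e+01,  3.20935822e+01,  1.58174930e-02,
       -2.90259932e-04, -1.29910879e-05]), 'position': array([207.43353594, 481.65912123, 230.18401174]), 'orientation': array([ 2.02003212e-01,  9.79384219e-01, -1.05245851e-03, -3.82383590e-04]), 'contact_force': array([-0.02631035, -0.45698257, -0.8344404 ]), 'moment': array([ 0.02574175, -0.02464266, -0.02593791]), 'gripper_force': 0.0, 'opening': 85.0378129289217}
{'fx': 325.19226210127806, 'fy': 325.19226210127806, 'cx': 279.9864661401587, 'cy': 205.34753283893608, 'T_tool_cam': array([[ 4.27147313e-04, -9.64775743e-01, -2.63073340e-01,
         6.62580463e+01],
       [ 9.99999908e-01,  4.03179743e-04,  1.45089719e-04,
         3.08441285e-01],
       [-3.39131993e-05, -2.63073378e-01,  9.64775827e-01,
        -1.42153484e+02],
       [ 0.00000000e+00,  0.00000000e+00,  0.00000000e+00,
         1.00000000e+00]])}
```

View pics/scene0.png

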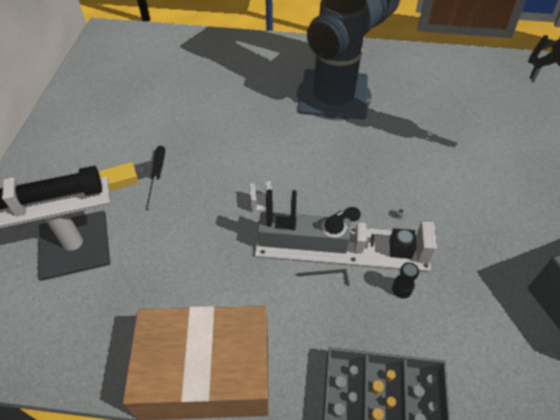

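View pics/side0.png

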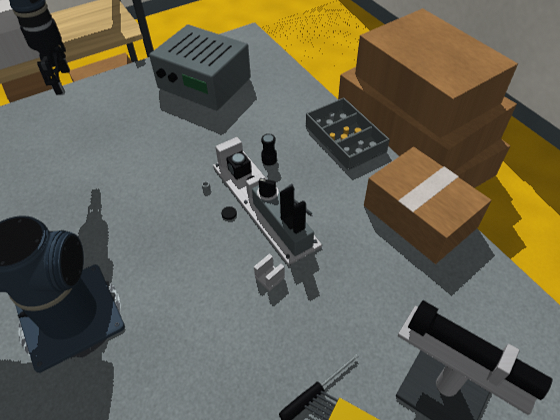

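The scene view shows the post at about (269,207), trigger (293,208), knob (338,222), jaw (362,238), block (403,240) and stop (428,242). The clamp's +y runs roughly along world +y. I'll enlarge both views to measure.

Run:
```python
import cv2
a=cv2.imread("pics/scene0.png")[170:310,240:450]; b=cv2.imread("pics/side0.png")[120:270,195:335]
cv2.imwrite("pics/a.png",cv2.resize(a,None,fx=3.8,fy=3.8,interpolation=cv2.INTER_CUBIC))
cv2.imwrite("pics/b.png",cv2.resize(b,None,fx=4,fy=4,interpolation=cv2.INTER_CUBIC))
```

```text
(no output)
```

View pics/a.png

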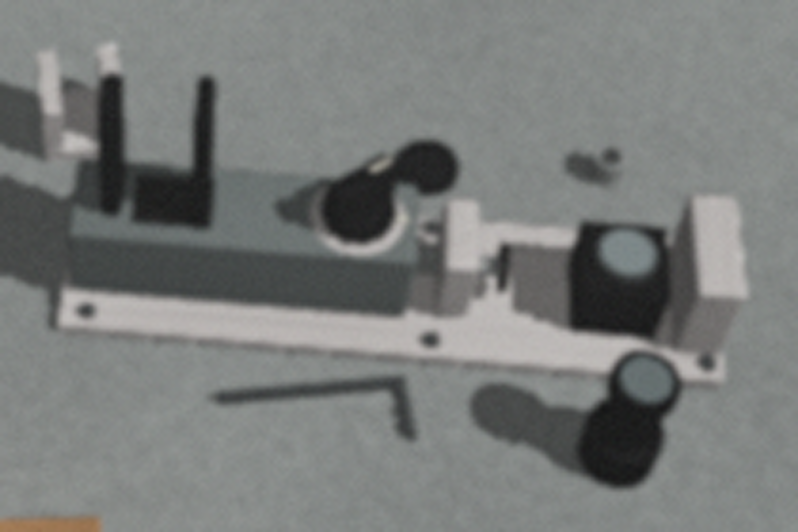

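View pics/b.png

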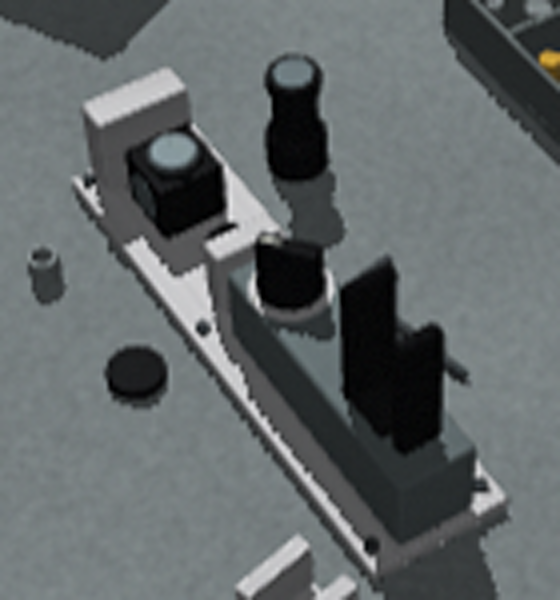

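The crops show the bed corners, post top, paddle top and stop top. The knob's white line is at (380,165) in the scene crop and (270,240) in the side crop. I'll fit the clamp's x, y and yaw to these points.

```bash
cat > h.py <<'E'
import numpy as np
from station import r
C={n:r.calibration(n) for n in("scene","side")}
def proj(n,X):
    c=C[n];p=np.asarray(X)@np.array(c["R"]).T+c["t"];return np.c_[p[:,0]/p[:,2]*c["fx"]+c["cx"],p[:,1]/p[:,2]*c["fy"]+c["cy"]]
def cast(n,uv,z):
    c=C[n];R=np.array(c["R"]);d=R.T@[(uv[0]-c["cx"])/c["fx"],(uv[1]-c["cy"])/c["fy"],1];o=-R.T@c["t"];return o+d*(z-o[2])/d[2]
sc=lambda u,v:(240+(u+.5)/3.8-.5,170+(v+.5)/3.8-.5)
sd=lambda u,v:(195+(u+.5)/4-.5,120+(v+.5)/4-.5)
def W(p,X):
    X=np.atleast_2d(X);c,s=np.cos(p[2]),np.sin(p[2]);return np.c_[p[0]+c*X[:,0]-s*X[:,1],p[1]+s*X[:,0]+c*X[:,1],X[:,2]]
E
python3 - <<'E'
from h import *
from scipy.optimize import least_squares
P=[("scene",sc(60,318),(50,-135,12)),("scene",sc(722,370),(50,255,12)),("scene",sc(693,199),(-35,225,78)),("scene",sc(700,297),(35,225,78)),("scene",sc(745,297),(35,255,78)),
("side",sd(374,568),(-50,-135,12)),("side",sd(506,497),(50,-135,12)),("side",sd(74,178),(-50,255,12)),("scene",sc(80,165),(-28,-130,75)),("scene",sc(70,237),(28,-130,75))]
f=lambda p:np.concatenate([(proj(n,W(p,X))-uv).ravel() for n,uv,X in P])
s=least_squares(f,[450,150,0],x_scale=[10,10,.1],loss="soft_l1");p=s.x;print(p,np.degrees(p[2]));print(f(p).reshape(-1,2).round(1))
for n,uv,z in[("scene",sc(206,78),172),("scene",sc(112,78),172),("scene",sc(380,165),116),("side",sd(270,240),116),("scene",sc(360,208),86)]:
    q=cast(n,uv,z)-[p[0],p[1],0];c,t=np.cos(p[2]),np.sin(p[2]);print(n,uv,"clamp",(c*q[0]+t*q[1]).round(1),(c*q[1]-t*q[0]).round(1))
for k,X in dict(knob=(0,35,109),push=(0,-50,141),post=(0,-106,172)).items():print(k,W(p,X).round(1))
E
```

```text
[ 5.32119387e+02 -9.20785779e+00  2.29985149e-02] 1.3177178390678808
[[-0.7  2.1]
 [ 1.5  3.5]
 [-0.6 -1.4]
 [-0.  -0.4]
 [ 2.5  0.8]
 [-0.4  0.8]
 [ 0.7 -0.5]
 [-1.2 -0.3]
 [-0.3 -2.2]
 [-0.9 -0.4]]
scene (293.8421052631579, 190.1578947368421) clamp -15.8 -56.6
scene (269.10526315789474, 190.1578947368421) clamp -10.7 -106.9
scene (339.63157894736844, 213.05263157894737) clamp -8.9 42.7
side (262.125, 179.625) clamp -7.9 42.7
scene (334.36842105263156, 224.3684210526316) clamp 0.1 34.6
knob [[531.3  25.8 109. ]]
push [[533.3 -59.2 141. ]]
post [[ 534.6 -115.2  172. ]]
```

The knob bar points about 40° anticlockwise of drive, so it starts in neutral. I'll hover over the knob and refine the pose with the wrist camera.

```bash
python3 -m crank '[{"translation":[8,-11,0],"angular":[0,0,-8],"fingers":-0.5},{"translation":[16,-22,0],"angular":[0,0,-16],"fingers":-0.5},{"translation":[24,-33,0],"angular":[0,0,-24],"fingers":-0.5},{"translation":[32.3,-45.6,0],"angular":[0,0,-25],"fingers":-0.5},{"translation":[32.3,-45.6,0],"angular":[0,0,-25],"fingers":-0.5},{"translation":[32.3,-45.6,0],"angular":[0,0,-25],"fingers":-0.5},{"translation":[32.3,-45.6,0],"angular":[0,0,-25],"fingers":-0.5},{"translation":[32.3,-45.6,0],"angular":[0,0,-25],"fingers":-0.5},{"translation":[32.3,-45.6,0],"angular":[0,0,-25],"fingers":-0.5},{"translation":[32.3,-45.6,0],"angular":[0,0,-25],"fingers":-0.5},{"translation":[32.3,-45.6,0],"angular":[0,0,-25],"fingers":-0.5},{"translation":[32.3,-45.6,0],"angular":[0,0,-25],"fingers":-0.5},{"translation":[32.3,-45.6,0],"angular":[0,0,-25],"fingers":-0.5},{"translation":[32.3,-45.6,0],"angular":[0,0,-25],"fingers":-0.5},{"translation":[32.3,-45.6,0],"angular":[0,0,-25],"fingers":-0.5},{"translation":[32.3,-45.6,0],"angular":[0,0,-25],"fingers":-0.5},{"translation":[32.3,-45.6,0],"angular":[0,0,-25],"fingers":-0.5},{"translation":[32.3,-45.6,0],"angular":[0,0,-25],"fingers":-0.5}]' 30
cat >> h.py <<'E'
from scipy.spatial.transform import Rotation as Ro
CW=r.calibration("wrist")
def snap(name):
    import cv2,json
    s=r.get_state();im=r.read_camera("wrist");cv2.imwrite(f"pics/{name}.png",im)
    json.dump([list(s["position"]),list(s["orientation"])],open(f"pics/{name}.json","w"));return im
def pose(name):
    import json
    p,q=json.load(open(f"pics/{name}.json"));T=np.eye(4);T[:3,:3]=Ro.from_quat(q).as_matrix();T[:3,3]=p;return T@CW["T_tool_cam"]
def wcast(name,uv,z):
    T=pose(name);d=np.array([uv[0]-CW["cx"],uv[1]-CW["cy"]]);k=np.hypot(*d);th=k/CW["fx"]
    v=T[:3,:3]@np.r_[d/max(k,1e-9)*np.sin(th),np.cos(th)];return T[:3,3]+v*(z-T[2,3])/v[2]
def wproj(name,X):
    T=pose(name);c=(np.atleast_2d(X)-T[:3,3])@T[:3,:3];k=np.hypot(c[:,0],c[:,1]);th=np.arctan2(k,c[:,2])
    return np.c_[CW["cx"]+c[:,0]/k*th*CW["fx"],CW["cy"]+c[:,1]/k*th*CW["fx"]]
E
python3 -c "
from h import *
snap('w1')"
```

```text
t: 1.6
position: [530.0, 27.4, 231.3]
orientation: [0.408, 0.913, 0.0, -0.0]
contact_force: [0.2, -0.2, 0.6]
opening: 64.2
gripper_force: 0.0
```

View pics/w1.png

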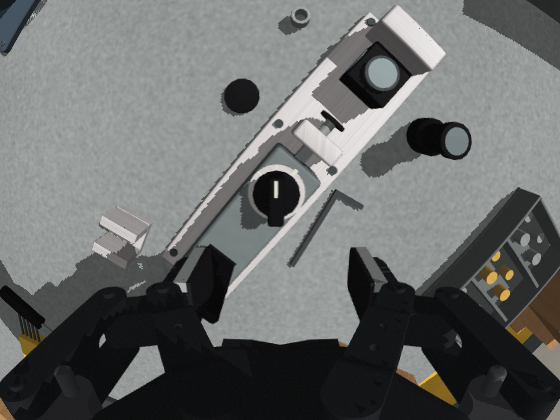

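The wrist view shows the knob at (276,193) with the white line pointing straight up in the image. The jaw head is at (317,140), block (378,75), stop (412,38) and bushing (300,17).

Run:
```python
from h import *
import cv2
p=[532.1,-9.2,.023]
im=cv2.imread("pics/w1.png")
def cl(X):
    q=X-np.r_[p[0],p[1],0];c,t=np.cos(p[2]),np.sin(p[2]);return np.round([c*q[0]+t*q[1],c*q[1]-t*q[0]],1)
for k,uv,z in[("stopA",(397,7),78),("stopB",(445,52),78),("ring",(277,193),76),("line top",(276,181),116),("line bot",(276,197),116),("jaw head tl",(311,118),68),("jaw tr",(341,152),68),("jaw bl",(294,139),68),("jaw br",(327,168),68),("lens ring",(381,72),64),("bed BL edge",(173,240),12),("bed topleft",(372,13),12)]:
    X=wcast("w1",uv,z);print(k,X.round(1),"clamp",cl(X))
g=cv2.cvtColor(im,cv2.COLOR_BGR2GRAY)
m=(g<45).astype(np.uint8);m[:, :]=m; m[240:]=0
n,l,s,c=cv2.connectedComponentsWithStats(m)
i=l[205,276];print(s[i],c[i]); mm=(l==i).astype(np.uint8)
w=cv2.inRange(im[165:230,240:315],(190,190,190),(255,255,255));ys,xs=np.nonzero(w);print(cv2.fitEllipse(np.c_[xs+240,ys+165].astype(np.float32)) )
for y in range(168,232,4):
    x=np.nonzero(mm[y])[0];print(y,x.min() if len(x) else 0,x.max() if len(x) else 0,end="; ")
```

```text
stopA [492.4 236.5  78. ] clamp [-34.1 246.6]
stopB [556.3 240.6  78. ] clamp [ 30.  249.2]
ring [529.9  23.9  76. ] clamp [-1.4 33.1]
line top [516.8  37.9 116. ] clamp [-14.2  47.4]
line bot [525.6  28.  116. ] clamp [-5.6 37.3]
jaw head tl [506.8  97.2  68. ] clamp [-22.9 107. ]
jaw tr [549.7  93.   68. ] clamp [ 19.9 101.8]
jaw bl [508.4  71.8  68. ] clamp [-21.9  81.6]
jaw br [550.3  72.6  68. ] clamp [20.1 81.4]
lens ring [525.9 178.8  64. ] clamp [ -1.8 188.1]
bed BL edge [ 482.5 -117.5   12. ] clamp [ -52.  -107.2]
bed topleft [478.5 242.5  12. ] clamp [-47.8 252.9]
[ 253  171   47   56 1713] [275.68301226 196.20140105]
((270.4344482421875, 200.5209503173828), (59.082763671875, 83.5111083984375), 57.663639068603516)
168 0 0; 172 268 284; 176 261 290; 180 258 294; 184 255 296; 188 254 297; 192 253 298; 196 253 298; 200 254 297; 204 256 296; 208 258 293; 212 262 289; 216 268 283; 220 267 282; 224 268 282; 228 0 0;
```

```bash
python3 -m crank '[{"translation":[0,-0.15,-4],"angular":[0,0,0],"fingers":-0.5},{"translation":[0,-0.15,-8],"angular":[0,0,0],"fingers":-0.5},{"translation":[0,-0.15,-11],"angular":[0,0,0],"fingers":-0.5},{"translation":[0,-0.15,-13],"angular":[0,0,0],"fingers":-0.5},{"translation":[0,-0.15,-14],"angular":[0,0,0],"fingers":-0.5},{"translation":[0,-0.15,-14],"angular":[0,0,0],"fingers":0.9},{"translation":[0,-0.15,-14],"angular":[0,0,0],"fingers":0.9},{"translation":[0,-0.15,-14],"angular":[0,0,0],"fingers":0.9},{"translation":[0,-0.15,-14],"angular":[0,0,0],"fingers":0.9},{"translation":[0,-0.15,-14],"angular":[0,0,0],"fingers":0.9},{"translation":[0,-0.15,-14],"angular":[0,0,0],"fingers":0.9},{"translation":[0,-0.15,-14],"angular":[0,0,0],"fingers":0.9}]' 30
```

```text
t: 2.65
position: [529.8, 22.3, 94.2]
orientation: [0.41, 0.912, -0.003, 0.001]
contact_force: [-6.9, -5.3, 6.3]
opening: 13.7
gripper_force: 31.4
```

Gripped at 13.7 mm opening, which fits the bar. I'll turn it clockwise with a slight recentring.

```bash
python3 -m crank '[{"translation":[-0.1,-0.15,0.2],"angular":[0,0,-4],"fingers":0.9},{"translation":[-0.1,-0.15,0.2],"angular":[0,0,-9],"fingers":0.9},{"translation":[-0.1,-0.15,0.2],"angular":[0,0,-14],"fingers":0.9},{"translation":[-0.1,-0.15,0.2],"angular":[0,0,-19],"fingers":0.9},{"translation":[-0.1,-0.15,0.2],"angular":[0,0,-24],"fingers":0.9},{"translation":[-0.1,-0.15,0.2],"angular":[0,0,-29],"fingers":0.9},{"translation":[-0.1,-0.15,0.2],"angular":[0,0,-34],"fingers":0.9},{"translation":[-0.1,-0.15,0.2],"angular":[0,0,-38],"fingers":0.9},{"translation":[-0.1,-0.15,0.2],"angular":[0,0,-41],"fingers":0.9},{"translation":[-0.1,-0.15,0.2],"angular":[0,0,-41],"fingers":0.9},{"translation":[-0.1,-0.15,0.2],"angular":[0,0,-41],"fingers":0.9}]' ; python3 -c "
from h import *
s=r.get_state();print(s['moment'],s['contact_force'])"
```

```text
t: 3.57
position: [528.7, 21.8, 94.3]
orientation: [0.703, 0.711, -0.002, 0.0]
contact_force: [-4.6, -3.0, -0.8]
opening: 13.4
gripper_force: 30.9
[-0.6872724   0.84460318  0.015711  ] [-4.64069335 -3.04021747 -0.76785844]
```

```bash
python3 -m crank '[{"translation":[0,0,0],"angular":[0,0,0],"fingers":-0.2},{"translation":[0,0,0],"angular":[0,0,0],"fingers":-0.2},{"translation":[0,0,0],"angular":[0,0,0],"fingers":-0.2},{"translation":[0,0,0],"angular":[0,0,0],"fingers":-0.2},{"translation":[0,0,0],"angular":[0,0,0],"fingers":-0.2},{"translation":[0,0,4],"angular":[0,0,0],"fingers":-0.2},{"translation":[0,0,8],"angular":[0,0,0],"fingers":-0.2},{"translation":[0,0,12],"angular":[0,0,0],"fingers":-0.2},{"translation":[0,-1,12],"angular":[0,0,7],"fingers":1},{"translation":[0,-2,12],"angular":[0,0,14],"fingers":1},{"translation":[0,-3,12],"angular":[0,0,21],"fingers":1},{"translation":[0,-4,12],"angular":[0,0,28],"fingers":1},{"translation":[0,-4,12],"angular":[0,0,35],"fingers":1},{"translation":[0,-4,12],"angular":[0,0,42],"fingers":1},{"translation":[0,-4,12],"angular":[0,0,49],"fingers":1},{"translation":[0,-4,12],"angular":[0,0,56],"fingers":1},{"translation":[0,-4,12],"angular":[0,0,63],"fingers":1},{"translation":[0,-4,12],"angular":[0,0,70],"fingers":1},{"translation":[0,-4,12],"angular":[0,0,77],"fingers":1},{"translation":[0,-4,12],"angular":[0,0,84],"fingers":1}]' ; python3 -m crank '[{"translation":[0,0,0],"angular":[0,0,6.5],"fingers":1},{"translation":[0,0,0],"angular":[0,0,6.5],"fingers":1},{"translation":[0,0,0],"angular":[0,0,6.5],"fingers":1}]'; python3 -c "
from h import *
snap('w2')"
```

```text
t: 5.23
position: [529.9, -16.8, 213.5]
orientation: [0.043, 0.999, 0.0, 0.0]
contact_force: [-0.4, 0.3, 0.6]
opening: -0.1
gripper_force: 0.0
t: 5.48
position: [529.9, -16.8, 213.4]
orientation: [-0.009, 1.0, 0.0, 0.0]
contact_force: [-0.1, 0.6, 0.1]
opening: -0.0
gripper_force: 0.0
```

View pics/w2.png

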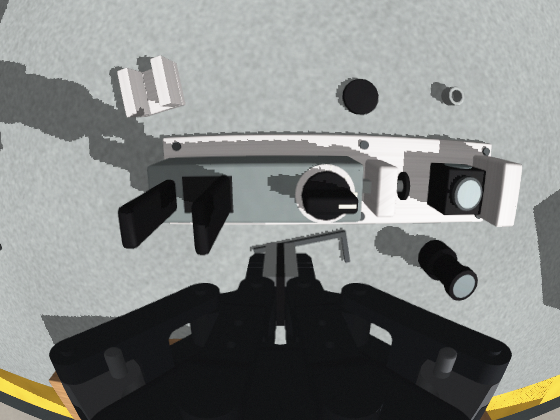

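The knob's white line at (345,206) points right towards the jaw, so it is in drive. Now descend between knob and paddle and find contact.

```bash
python3 -m crank '[{"translation":[0.1,0,-3],"angular":[0,0,0],"fingers":1},{"translation":[0.1,0,-6],"angular":[0,0,0],"fingers":1},{"translation":[0.1,-0.5,-7.5],"angular":[0,0,0],"fingers":1},{"translation":[0.1,-1.5,-7.5],"angular":[0,0,0],"fingers":1},{"translation":[0.1,-2.2,-7.5],"angular":[0,0,0],"fingers":1},{"translation":[0.1,-2.6,-7.5],"angular":[0,0,0],"fingers":1},{"translation":[0.1,-2.6,-7.5],"angular":[0,0,0],"fingers":1},{"translation":[0.1,-2.6,-7.5],"angular":[0,0,0],"fingers":1}]'; python3 -m crank '[{"translation":[0,-0.2,0],"angular":[0,0,0],"fingers":1},{"translation":[0,-0.4,0],"angular":[0,0,0],"fingers":1},{"translation":[0,-0.4,0],"angular":[0,0,0],"fingers":1}]';python3 -m crank '[{"translation":[0,-0.2,0],"angular":[0,0,0],"fingers":1},{"translation":[0,-0.4,0],"angular":[0,0,0],"fingers":1},{"translation":[0,-0.4,0],"angular":[0,0,0],"fingers":1}]'
```

```text
t: 6.2
position: [532.0, -43.5, 140.4]
orientation: [-0.01, 1.0, -0.0, 0.002]
contact_force: [0.2, 0.7, 0.6]
opening: 0.2
gripper_force: 0.0
t: 6.45
position: [531.1, -47.1, 138.9]
orientation: [-0.01, 1.0, -0.0, 0.0]
contact_force: [-0.4, 0.2, 1.0]
opening: 0.4
gripper_force: 0.0
t: 6.7
position: [531.0, -49.2, 138.8]
orientation: [-0.011, 1.0, 0.002, 0.0]
contact_force: [-0.3, 4.5, 2.1]
opening: -0.2
gripper_force: 2.6
```

```bash
python3 -m crank '[{"translation":[0,-0.5,0],"angular":[0,0,0],"fingers":1},{"translation":[0,-1,0],"angular":[0,0,0],"fingers":1},{"translation":[0,-1.5,0],"angular":[0,0,0],"fingers":1},{"translation":[0,-2,0],"angular":[0,0,0],"fingers":1},{"translation":[0,-2.4,0],"angular":[0,0,0],"fingers":1},{"translation":[0,-2.4,0],"angular":[0,0,0],"fingers":1},{"translation":[0,-2.4,0],"angular":[0,0,0],"fingers":1},{"translation":[0,-2.4,0],"angular":[0,0,0],"fingers":1}]'; python3 -c "
from h import *
snap('w3')"; python3 -m crank '[{"translation":[0,-0.2,0],"angular":[0,0,0],"fingers":1},{"translation":[0,-0.4,0],"angular":[0,0,0],"fingers":1},{"translation":[0,-0.4,0],"angular":[0,0,0],"fingers":1},{"translation":[0,-0.4,0],"angular":[0,0,0],"fingers":1}]'; python3 -c "
from h import *
snap('w4')"
```

```text
t: 7.37
position: [530.7, -73.4, 137.6]
orientation: [-0.011, 1.0, 0.002, -0.0]
contact_force: [1.1, 4.7, -1.9]
opening: -0.2
gripper_force: 2.0
t: 7.75
position: [530.5, -76.4, 137.4]
orientation: [-0.011, 1.0, 0.003, -0.0]
contact_force: [1.6, 8.6, -2.3]
opening: -0.1
gripper_force: 3.4
```

View pics/w4.png

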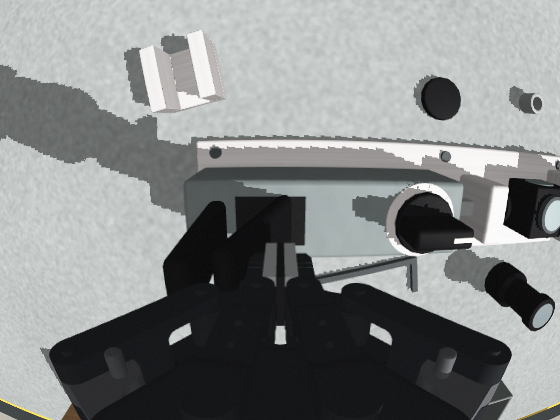

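The first stroke reached about 0.31 rad. In w4 the knob is still in drive (white line at (460,240)) and the jaw, at (490,205), has moved up close to the block. I'll release fully and do two more strokes.

```bash
python3 -m crank '[{"translation":[0,1,0],"angular":[0,0,0],"fingers":1},{"translation":[0,2,0],"angular":[0,0,0],"fingers":1},{"translation":[0,3,0],"angular":[0,0,0],"fingers":1},{"translation":[0,4,0],"angular":[0,0,0],"fingers":1},{"translation":[0,4,0],"angular":[0,0,0],"fingers":1},{"translation":[0,4,0],"angular":[0,0,0],"fingers":1},{"translation":[0,3,0],"angular":[0,0,0],"fingers":1},{"translation":[0,2.2,0],"angular":[0,0,0],"fingers":1},{"translation":[0,1.5,0],"angular":[0,0,0],"fingers":1},{"translation":[0,0.8,0],"angular":[0,0,0],"fingers":1},{"translation":[0,0.3,0],"angular":[0,0,0],"fingers":1},{"translation":[0,0,0],"angular":[0,0,0],"fingers":1},{"translation":[0,0,0],"angular":[0,0,0],"fingers":1},{"translation":[0,0,0],"angular":[0,0,0],"fingers":1}]'; python3 -m crank '[{"translation":[0,1,0],"angular":[0,0,0],"fingers":1},{"translation":[0,2,0],"angular":[0,0,0],"fingers":1},{"translation":[0,3,0],"angular":[0,0,0],"fingers":1},{"translation":[0,4.5,0],"angular":[0,0,0],"fingers":1},{"translation":[0,4.5,0],"angular":[0,0,0],"fingers":1},{"translation":[0,4.5,0],"angular":[0,0,0],"fingers":1},{"translation":[0,4.5,0],"angular":[0,0,0],"fingers":1}]'; python3 -c "
from h import *
import cv2
im=snap('w5');cv2.imwrite('pics/w5c.png',cv2.resize(im[120:270,360:560],None,fx=4,fy=4,interpolation=cv2.INTER_CUBIC))"
```

```text
t: 8.97
position: [530.5, -77.2, 136.8]
orientation: [-0.01, 1.0, 0.004, -0.0]
contact_force: [1.9, 7.6, -3.6]
opening: 0.1
gripper_force: 3.2
t: 9.55
position: [530.9, -34.4, 138.4]
orientation: [-0.01, 1.0, -0.001, 0.0]
contact_force: [0.5, 0.6, 0.4]
opening: -0.0
gripper_force: 0.0
```

View pics/w5c.png

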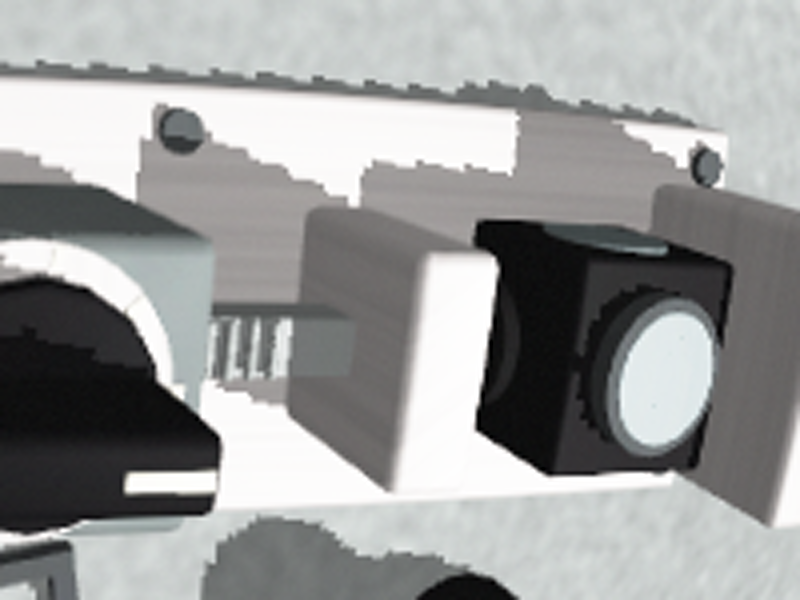

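The crop shows the jaw head's top face at x 415–497, the block's top edge at (585,262)–(555,475) and the stop's foot at (655,187). I'll turn these into positions.

Run:
```python
from h import *
f=lambda u,v:(360+(u+.5)/4-.5,120+(v+.5)/4-.5)
for k,uv,z in[("head back -x",(425,253),68),("head back +x",(398,490),68),("head front -x",(497,260),68),("head front +x",(468,488),68),("blk back -x top",(585,262),58),("blk back +x top",(555,473),58),("blk back -x bot",(478,222),12),("blk front -x top",(733,265),58),("stop foot -x",(653,188),12),("stop face +x top",(775,527),78),("bar/bed far R corner",(725,130),12),("line tip",(218,482),116),("housing end -x",(212,240),75)]:
    print(k,wcast("w5",f(*uv),z).round(1))
```

```text
head back -x [502.3 104.   68. ]
head back +x [549.6 106.9  68. ]
head front -x [502.8 121.7  68. ]
head front +x [549.5 124.5  68. ]
blk back -x top [503.9 153.5  58. ]
blk back +x top [550.6 156.2  58. ]
blk back -x bot [503.9 155.5  12. ]
blk front -x top [502.1 201.6  58. ]
stop foot -x [491.5 213.7  12. ]
stop face +x top [558.  215.6  78. ]
bar/bed far R corner [473.9 239.4  12. ]
line tip [528.7  43.1 116. ]
housing end -x [500.7  55.2  75. ]
```

Jaw is at about 41 mm. Third stroke and release.

```bash
python3 -m crank '[{"translation":[0,-1.2,0],"angular":[0,0,0],"fingers":1},{"translation":[0,-2,0],"angular":[0,0,0],"fingers":1},{"translation":[0,-2.8,0],"angular":[0,0,0],"fingers":1},{"translation":[0,-3.4,0],"angular":[0,0,0],"fingers":1},{"translation":[0,-4,0],"angular":[0,0,0],"fingers":1},{"translation":[0,-4.5,0],"angular":[0,0,0],"fingers":1},{"translation":[0,-4.5,0],"angular":[0,0,0],"fingers":1},{"translation":[0,-4.5,0],"angular":[0,0,0],"fingers":1},{"translation":[0,-4.5,0],"angular":[0,0,0],"fingers":1}]';  python3 -m crank '[{"translation":[0,1,0],"angular":[0,0,0],"fingers":1},{"translation":[0,2,0],"angular":[0,0,0],"fingers":1},{"translation":[0,3,0],"angular":[0,0,0],"fingers":1},{"translation":[0,4.5,0],"angular":[0,0,0],"fingers":1},{"translation":[0,4.5,0],"angular":[0,0,0],"fingers":1},{"translation":[0,4.5,0],"angular":[0,0,0],"fingers":1},{"translation":[0,4.5,0],"angular":[0,0,0],"fingers":1}]'; python3 -c "
from h import *
import cv2
im=snap('w6');cv2.imwrite('pics/w6c.png',cv2.resize(im[120:270,360:560],None,fx=4,fy=4,interpolation=cv2.INTER_CUBIC))"
```

```text
t: 10.35
position: [530.6, -76.7, 136.8]
orientation: [-0.011, 1.0, 0.004, -0.0]
contact_force: [1.8, 8.0, -3.3]
opening: 0.1
gripper_force: 3.4
t: 10.93
position: [530.8, -34.4, 138.4]
orientation: [-0.01, 1.0, -0.001, 0.0]
contact_force: [0.2, -0.3, -0.2]
opening: 0.0
gripper_force: 0.0
```

View pics/w6c.png

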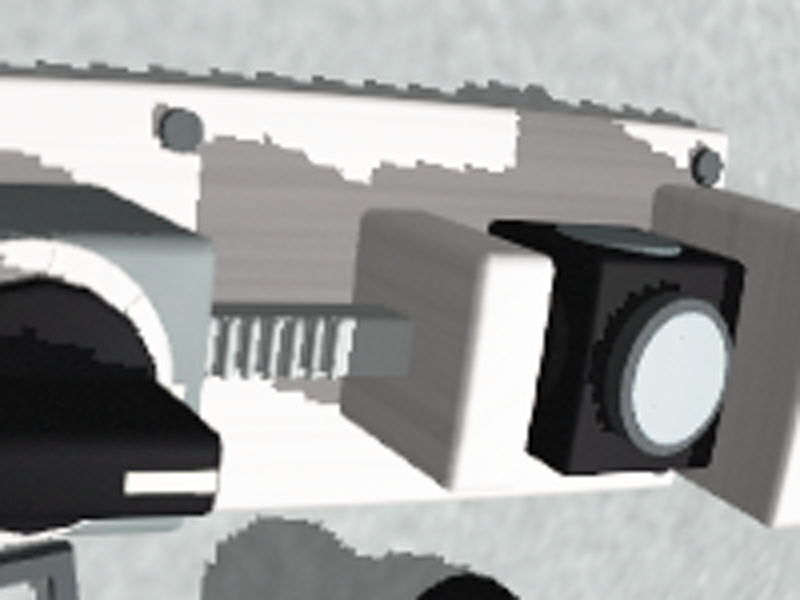

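Third stroke done: the head's front edge is now at (553,265) and the block's back top edge at about (601,262). The block has begun to move with the pad.

Run:
```python
from h import *
f=lambda u,v:(360+(u+.5)/4-.5,120+(v+.5)/4-.5)
for k,uv,z in[("head back -x",(485,253),68),("head back +x",(455,490),68),("head front -x",(553,265),68),("head front +x",(524,487),68),("blk back -x top",(604,258),58),("blk back +x top",(570,473),58),("blk front -x top",(745,265),58),("blk front +x",(709,468),58)]:
    print(k,wcast("w6",f(*uv),z).round(1))
```

```text
head back -x [501.6 118.4  68. ]
head back +x [549.9 121.2  68. ]
head front -x [503.1 136.4  68. ]
head front +x [549.6 139.6  68. ]
blk back -x top [502.7 159.   58. ]
blk back +x top [550.7 160.8  58. ]
blk front -x top [501.9 206.   58. ]
blk front +x [550.6 207.7  58. ]
```

```bash
cat >> h.py <<'E'
def meas(name):
    import cv2
    g=cv2.GaussianBlur(cv2.cvtColor(cv2.imread(f"pics/{name}.png"),cv2.COLOR_BGR2GRAY),(0,0),.6).astype(np.float32)
    ys=np.arange(95,215,.1)
    def prof(x,z):
        uv=wproj(name,np.c_[np.full_like(ys,x),ys,np.full_like(ys,z)]).astype(np.float32);return cv2.remap(g,uv[:,:1],uv[:,1:],cv2.INTER_LINEAR)[:,0]
    out=[]
    for x in(516,522,528,534):
        b=prof(x,68)>130;i=np.nonzero(b[:-1]&~b[1:])[0];out.append([round(float(ys[k]),1) for k in i])
    L=[]
    for x in(522,526,530):
        b=prof(x,64)>130;e=np.flatnonzero(np.diff(b.astype(int)));L.append([round(float(ys[k]),1) for k in e])
    return "head",out,"lens",L
E
python3 -c "
from h import *
for n in('w5','w6'):print(n,*meas(n),sep='\n')"
```

```text
w5
head
[[122.6, 187.6], [122.7, 191.1], [122.7, 191.6], [122.6, 189.3]]
lens
[[105.4, 125.6, 164.4, 194.9], [105.5, 125.6, 163.6, 195.7], [105.8, 125.6, 163.7, 195.7]]
w6
head
[[136.9, 192.0], [137.1, 195.5], [137.1, 196.0], [137.5, 193.5]]
lens
[[120.2, 140.5, 168.8, 199.5], [120.3, 140.5, 168.3, 200.1], [120.5, 140.5, 168.2, 200.2]]
```

```bash
python3 -m crank '[{"translation":[0,-1,0],"angular":[0,0,0],"fingers":1},{"translation":[0,-1.6,0],"angular":[0,0,0],"fingers":1},{"translation":[0,-2.0,0],"angular":[0,0,0],"fingers":1},{"translation":[0,-2.4,0],"angular":[0,0,0],"fingers":1},{"translation":[0,-2.4,0],"angular":[0,0,0],"fingers":1},{"translation":[0,-2.4,0],"angular":[0,0,0],"fingers":1}]'; python3 -c "
from h import *
snap('w7');print(meas('w7'))";  python3 -m crank '[{"translation":[0,-0.2,0],"angular":[0,0,0],"fingers":1},{"translation":[0,-0.4,0],"angular":[0,0,0],"fingers":1},{"translation":[0,-0.4,0],"angular":[0,0,0],"fingers":1},{"translation":[0,-0.4,0],"angular":[0,0,0],"fingers":1}]'; python3 -c "
from h import *
snap('w8');print(meas('w8'))"
```

```text
t: 11.48
position: [531.0, -56.8, 138.5]
orientation: [-0.01, 1.0, 0.002, 0.0]
contact_force: [-0.1, 5.5, 0.9]
opening: -0.2
gripper_force: 3.0
('head', [[142.1, 195.7], [142.2, 199.0], [142.1, 199.2], [142.4, 197.2]], 'lens', [[95.7, 125.6, 146.0, 173.3, 203.7], [95.8, 125.8, 146.0, 172.5, 203.6], [126.1, 145.8, 172.8, 203.7]])
t: 11.87
position: [531.0, -59.7, 138.4]
orientation: [-0.011, 1.0, 0.004, 0.001]
contact_force: [2.0, 7.9, 3.0]
opening: 0.1
gripper_force: 4.1
('head', [[143.5, 197.0], [143.7, 199.2], [143.8, 199.2], [143.5, 197.7]], 'lens', [[95.6, 127.0, 147.4, 173.8, 203.9], [95.3, 127.1, 147.3, 173.0, 204.6], [127.3, 147.5, 173.3, 204.2]])
```

The lens has stopped moving while the head goes on, so the block is seating at a TCP y of about -58. Continue in steps.

```bash
python3 -m crank '[{"translation":[0,-0.2,0],"angular":[0,0,0],"fingers":1},{"translation":[0,-0.4,0],"angular":[0,0,0],"fingers":1},{"translation":[0,-0.4,0],"angular":[0,0,0],"fingers":1},{"translation":[0,-0.4,0],"angular":[0,0,0],"fingers":1}]'; python3 -c "
from h import *
snap('w9');print(meas('w9'))";  python3 -m crank '[{"translation":[0,-0.2,0],"angular":[0,0,0],"fingers":1},{"translation":[0,-0.4,0],"angular":[0,0,0],"fingers":1},{"translation":[0,-0.4,0],"angular":[0,0,0],"fingers":1},{"translation":[0,-0.4,0],"angular":[0,0,0],"fingers":1}]'; python3 -c "
from h import *
snap('w10');print(meas('w10'))"
```

```text
t: 12.25
position: [531.1, -63.7, 138.1]
orientation: [-0.011, 1.0, 0.004, 0.001]
contact_force: [1.8, 8.6, -0.0]
opening: -0.2
gripper_force: 3.9
('head', [[145.6, 193.4], [145.8, 195.4], [145.7, 197.6], [145.7, 197.4]], 'lens', [[97.4, 129.3, 149.7, 173.7, 200.0], [97.2, 129.4, 149.6, 172.9, 201.4], [129.6, 149.6, 173.3, 202.8]])
t: 12.63
position: [531.1, -66.9, 137.8]
orientation: [-0.011, 1.0, 0.004, 0.001]
contact_force: [1.7, 8.3, -1.8]
opening: 0.3
gripper_force: 4.6
('head', [[96.3, 146.8, 190.5], [96.3, 147.0, 192.5], [147.4, 194.6], [147.6, 196.8]], 'lens', [[95.3, 99.3, 131.1, 151.0, 173.8, 197.1], [95.3, 99.3, 131.2, 151.6, 172.9, 198.5], [131.7, 151.6, 173.4, 199.9]])
```

```bash
python3 -m crank '[{"translation":[0,-0.2,0],"angular":[0,0,0],"fingers":1},{"translation":[0,-0.4,0],"angular":[0,0,0],"fingers":1},{"translation":[0,-0.52,0],"angular":[0,0,0],"fingers":1},{"translation":[0,-0.52,0],"angular":[0,0,0],"fingers":1},{"translation":[0,-0.52,0],"angular":[0,0,0],"fingers":1},{"translation":[0,-0.52,0],"angular":[0,0,0],"fingers":1},{"translation":[0,-0.52,0],"angular":[0,0,0],"fingers":1},{"translation":[0,-0.52,0],"angular":[0,0,0],"fingers":1}]'; python3 -c "
from h import *
import cv2
im=snap('w11');print(meas('w11'));print(r.get_state()['position'])
a=cv2.resize(im[120:270,410:560],None,fx=4,fy=4,interpolation=cv2.INTER_CUBIC)
uv=proj('side',[[531,150,50]])[0].astype(int);s=r.read_camera('side')
u,v=uv;b=cv2.resize(s[v-75:v+75,u-25:u+25],(200,600),interpolation=cv2.INTER_CUBIC)
cv2.imwrite('pics/fin.png',cv2.hconcat([a,b]))"
```

```text
t: 13.35
position: [531.1, -71.0, 137.1]
orientation: [-0.011, 1.0, 0.006, 0.0]
contact_force: [2.4, 11.8, -2.6]
opening: 0.2
gripper_force: 5.3
('head', [[97.6, 149.2, 186.7], [97.9, 149.1, 188.7], [149.1, 190.8], [149.4, 193.1]], 'lens', [[95.1, 96.9, 101.1, 133.2, 153.6, 173.8, 193.3], [95.4, 97.5, 101.1, 133.2, 153.5, 173.3, 194.7], [133.5, 153.4, 173.2, 196.1]])
[531.13206878 -70.96741966 137.19472173]
```

View pics/fin.png

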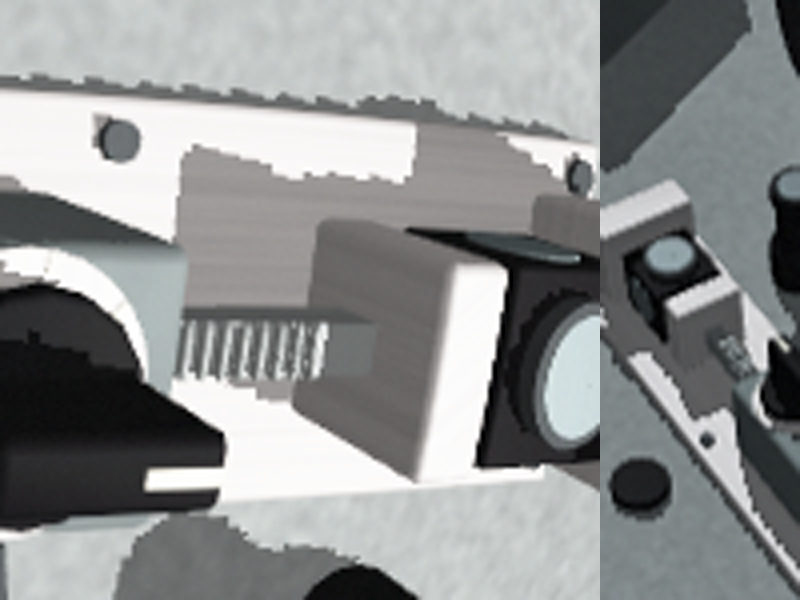

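The last view shows the head right behind the block, the block against the stop and the knob in drive. The pad is pressed in an estimated 6.6–8 mm. One small nudge, then a settling check.

```bash
python3 -m crank '[{"translation":[0,-0.1,0],"angular":[0,0,0],"fingers":1},{"translation":[0,-0.1,0],"angular":[0,0,0],"fingers":1},{"translation":[0,-0.1,0],"angular":[0,0,0],"fingers":1},{"translation":[0,-0.1,0],"angular":[0,0,0],"fingers":1},{"translation":[0,-0.1,0],"angular":[0,0,0],"fingers":1},{"translation":[0,-0.1,0],"angular":[0,0,0],"fingers":1},{"translation":[0,-0.1,0],"angular":[0,0,0],"fingers":1},{"translation":[0,-0.1,0],"angular":[0,0,0],"fingers":1},{"translation":[0,-0.1,0],"angular":[0,0,0],"fingers":1},{"translation":[0,-0.1,0],"angular":[0,0,0],"fingers":1},{"translation":[0,-0.1,0],"angular":[0,0,0],"fingers":1},{"translation":[0,-0.1,0],"angular":[0,0,0],"fingers":1}]'; python3 -c "
from h import *
snap('w12');print(meas('w12')[1])
print(r.hand_in())"
```

```text
t: 14.45
position: [531.1, -71.8, 137.1]
orientation: [-0.011, 1.0, 0.006, 0.0]
contact_force: [2.5, 11.6, -3.2]
opening: 0.1
gripper_force: 5.4
[[97.7, 149.7, 185.9], [97.8, 149.4, 187.9], [149.5, 190.1], [149.9, 192.3]]
the job is handed in; nothing more can be done
None
```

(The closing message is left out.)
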